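# Put the coffee tray for three right

## Task

The coffee tray has been laid carelessly: the blue saucer was left off it and some cups stand in one another's places. Lay the blue saucer flat in the tray's recess that has no saucer, and only after that stand the blue cup on it; every cup must end upright on the saucer of its own colour, its foot inside the ring, and a cup that is in the way can be stood on a free spot meanwhile. Keep the cups upright, leave the other two saucers in their recesses, and do not disturb the salt shaker or the kitchen timer.

Things in the scene. Friction and masses are not known exactly. Their poses are not given: they have to be found in the camera images.
- cup_white: the glossy white coffee cup, loose, 0.14 kg: 58 mm high, 59 mm across (outside near upright from 22 mm up to the rim, wall 3.5 mm), round foot of 36 mm diameter; ear handle on its +y side, to 50 mm from the axis, 15 to 52 mm up. Origin: centre of the foot's underside; z up. Grip the body along its own x, clear of the handle
- cup_blue: the glossy blue coffee cup, loose, 0.14 kg: 58 mm high, 59 mm across (outside near upright from 22 mm up to the rim, wall 3.5 mm), round foot of 36 mm diameter; ear handle on its +y side, to 50 mm from the axis, 15 to 52 mm up. Origin: centre of the foot's underside; z up. Grip the body along its own x, clear of the handle
- cup_terracotta: the brick-orange terracotta coffee cup, loose, 0.14 kg: 58 mm high, 59 mm across (outside near upright from 22 mm up to the rim, wall 3.5 mm), round foot of 36 mm diameter; ear handle on its +y side, to 50 mm from the axis, 15 to 52 mm up. Origin: centre of the foot's underside; z up. Grip the body along its own x, clear of the handle
- saucer_white: the glossy white saucer, loose, 0.18 kg: rounded rectangle 66 mm (its x) by 116 mm (its y), 20 mm high with an upright edge 5 mm thick; floor 5 mm thick, in its middle a raised ring, 49 mm inside, 2.5 mm high, for a cup's foot. Origin: centre of the underside; z up. It lies in a recess of the tray and stays there
- saucer_blue: the glossy blue saucer, loose, 0.18 kg: rounded rectangle 66 mm (its x) by 116 mm (its y), 20 mm high with an upright edge 5 mm thick; floor 5 mm thick, in its middle a raised ring, 49 mm inside, 2.5 mm high, for a cup's foot. Origin: centre of the underside; z up. At the start it lies on the bare worktop (z = 0), right of the board; grip it across its 66 mm
- saucer_terracotta: the brick-orange terracotta saucer, loose, 0.18 kg: rounded rectangle 66 mm (its x) by 116 mm (its y), 20 mm high with an upright edge 5 mm thick; floor 5 mm thick, in its middle a raised ring, 49 mm inside, 2.5 mm high, for a cup's foot. Origin: centre of the underside; z up. It lies in a recess of the tray and stays there
- tray: black lacquered tray, fixed on the light board (top z = 0.045), 296 (x) by 150 mm (y), top 18 mm above its origin, long sides 26. Three recesses at its x = -100, 0, +100 mm, y = 0, each 76 (x) by 126 mm (y), floor 13 mm above the origin; a saucer fits each, its axes parallel to the tray's, 5 mm to spare all round. Origin: centre of the underside; z up
- free_spot (a point): a bare patch of the light wooden board, right of the tray (the point lies on the board's top, z = 0.045, 53 mm from its right edge), where a cup can be stood for the time being with its handle pointing along world x
- salt_shaker: glass salt shaker with a grey top, 44 mm across, 90 mm high, standing on the light wooden board: a bystander, leave it alone. Origin: centre of the underside
- timer: kitchen timer, red top on a cream foot, 62 mm across, 68 mm high, on the worktop to the right: a bystander, leave it alone. Origin: centre of the underside

How it is judged:
By the outcome, as a careful person would: the job done as asked, in the order asked, and still so for the second after the job is handed in, with the robot touching nothing.
It also fails if it takes over 104 s, if anything falls off the work surface, if the arm or the gripper's body presses on something with over 40 N, if the wrist force passes 120 N, or if a joint passes its speed limit or range.

## Robot

A 6-joint arm with a two-finger parallel gripper is mounted at the origin on a cart in front of the work surface, level with it; the furniture and walls round the work are solid. World frame = base frame: x ahead of the robot, y to its left, z up, the work surface at z = 0. Lengths are in m, angles in rad, forces in N, time in s.
With the tool pointing down it reaches from about 0.35 to 0.85 m from the base axis. Payload 8.1 kg.
Tool frame: the origin (TCP) lies at the very end of the fingers, on their centre line; the grasp point (between the pads) lies 19 mm behind it; z points along the fingers, y is the line along which they close (so a half turn about z gives the same grasp; the last joint's range is limited). The gripper opens to 93 mm and grips with 3 to 60 N. Pads are 15 mm wide; open, the fingers measure 128 mm over their backs; the gripper's body (75 mm by 188 mm) begins 65 mm behind the grasp point.
Start: joints at [1.184, 0.13, 1.488, -0, 1.523, -0.085], TCP at [0.178, 0.573, 0.219] pointing down, gripper open.
Joint ranges: [-2.96, 2.96], [-0.89, 2.26], [0.02, 2.5], [-1.34, 4.48], [0, 2.73], [-2.66, 2.66]. Speed limits (rad/s): [2.39, 2.39, 2.79, 3.14, 3.14, 3.14].

## Interface

Orientations are given as a rotation vector (axis times angle).
In Python, from plant import monitor, eyes, ticket gives the robot as it stands.
- The arm moves only by the tool arm_command, never from a script. Its argument "deltas" is a list that holds one entry, the list of rows, each a list of 6 numbers: the shift along the world's x, y, z in cm, then the turn, a rotation vector about the world's x, y, z in degrees. In form: [[[tx, ty, tz, rx, ry, rz], ...]]. A call has 1 to 12 rows; each row shifts and turns the commanded pose from where the row before left it; what a row does not reach is not made up. A row lasts 1/12 s, in which the tool goes at most 41.7 mm and 7.16 degrees, less where a joint would pass 70% of its speed; a pose out of reach is approached as far as the arm can. A call is refused whole if a number of a shift passes 4.17 or a number of a turn 7.16, either way. A call with a gripper value outside its range is refused whole. "gripper" is the opening, from -1 (shut) to 1 (fully open), set as the call begins (left out, the last holds). The fingers move at their own pace and stop on an object; "squeeze" is the grip in N (left out, the last holds). Time passes only in rows, so rows that do not move let the fingers close. It gives the time, the measured TCP pose, the force, the opening and the grip force at its end, in the units of the state.
- monitor.read_state(): the state, without advancing time (a new reading comes with each control period).
- eyes.read_camera(name): name is "scene" or "top" or "wrist"; returns the picture (400x640x3 uint8, blue, green, red); there is no depth.
- eyes.camera_model(name): a dict with "fx", "fy", "cx", "cy" (pixels), "rvec" (rotation vector, rad) and "tvec" (3), from world to camera coordinates, as OpenCV has them. Camera axes: x right, y down, z forward; pixel columns grow to the right and rows downward; lengths in m; the calibration is good to about 2 mm. A picture is of the moment at which its call begins: read the wrist's pose just before it. camera_model takes no time and is no camera call; for the wrist camera it gives the pose at the moment of the call.
- ticket.close_job(): hands the job in; it is judged then, once.
The state is a dict: "t": time; "q": joint angles; "dq": joint speeds; "joint_torque": joint torques, N m; "tool_pos": TCP position; "orientation": TCP orientation; "force": force on the tool from outside, world axes, zero at the start; "wrist_torque": the same for the moment, N m; "opening": finger opening in m; "gripper_force": force on a finger pad.
Only numpy, scipy, OpenCV 4.12 (cv2) and the standard library are available. Lean on these libraries where they do the work, as an engineer would, in place of code of your own. Each camera call takes 0.05 s, during which the arm holds its last target. There are 200 camera calls.

## Working session

There is one attempt and no reset: what is moved stays moved. The work goes in short steps, Python scripts to look and compute and a tool call to move; the robot and the scene stay as the last step left them, time stands still between calls to the robot, and variables do not carry over. Pictures are saved under pics/ and viewed, at most 14 in all, crops included, and the job is handed in when it is done.

Besides the shell and the picture viewer there is one more tool, called after "Call:" as name([rows], argument=value, ...), one row to a line, values as JSON. arm_command: Moves the arm, as the interface text tells. Its arguments: {"type":"object","properties":{"deltas":{"type":"array"},"gripper":{"type":"number"},"squeeze":{"type":"number"}},"required":["deltas"]}

```bash
ls; mkdir -p pics; cat > h.py <<'E'
import numpy as np, cv2
from plant import monitor, eyes, ticket
def cam(n):
    m=eyes.camera_model(n); R=cv2.Rodrigues(np.array(m["rvec"],float))[0]; return m,R,np.array(m["tvec"],float)
def ray(n,u,v,z,c=None):
    m,R,t=c or cam(n); d=R.T@np.array([(u-m["cx"])/m["fx"],(v-m["cy"])/m["fy"],1.]); o=-R.T@t
    return o+d*(z-o[2])/d[2]
def proj(n,p,c=None):
    m,R,t=c or cam(n); q=R@np.array(p,float)+t; return m["fx"]*q[0]/q[2]+m["cx"],m["fy"]*q[1]/q[2]+m["cy"]
E
python3 - <<'E'
from h import *
for n in("scene","top"):
    im=eyes.read_camera(n); cv2.imwrite(f"pics/{n}0.png",im); m,R,t=cam(n); print(n,m["fx"],m["cx"],m["cy"],-R.T@t,R.round(3).tolist())
s=monitor.read_state(); print(s)
E
```

```text
pics
scene 381.4250050994949 312.8425321127863 204.1972464751825 [-0.04154531 -0.90886821  0.4796538 ] [[0.753, -0.657, -0.025], [-0.296, -0.304, -0.906], [0.587, 0.69, -0.423]]
top 419.38109186666475 317.1979572085449 202.9072909561074 [ 0.38766546 -0.22813781  1.1522073 ] [[-0.0, -1.0, 0.008], [-0.99, -0.001, -0.143], [0.143, -0.008, -0.99]]
{'t': 0.1, 'q': array([ 1.18361896e+00,  1.31068683e-01,  1.48916624e+00,  1.17868951e-05,
        1.52300094e+00, -8.54146768e-02]), 'dq': array([ 9.71404819e-04, -1.98779655e-03, -2.15790405e-03, -2.99332810e-04,
       -4.21895002e-04,  6.61973091e-05]), 'joint_torque': array([ 1.16817351e-03, -5.61339498e+01, -4.93099129e+01,  7.69892475e-02,
        2.90983234e-02, -2.99946308e-06]), 'tool_pos': array([0.17811149, 0.57241913, 0.21770475]), 'orientation': array([-4.72152485e-01, -3.10550823e+00,  2.50477982e-03]), 'force': array([-0.01607427, -0.32996361, -0.8271619 ]), 'wrist_torque': array([-0.02700685,  0.01679785,  0.03963913]), 'gripper_force': 0.0, 'opening': 0.09296716584733247}
```

View pics/top0.png

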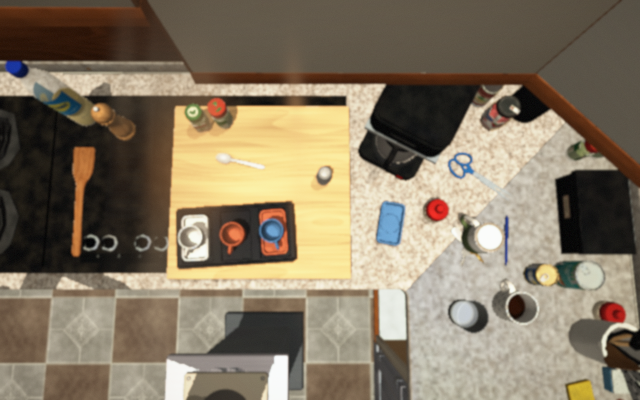

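View pics/scene0.png

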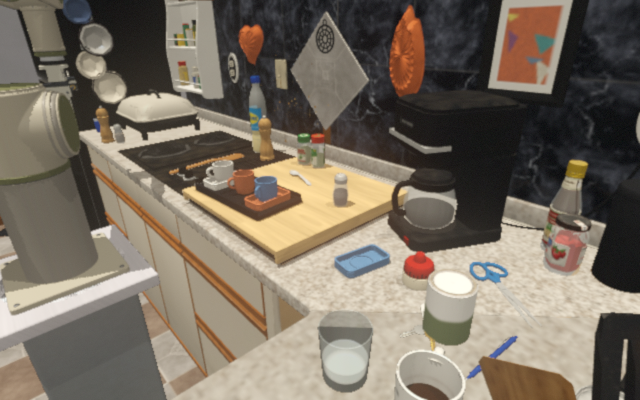

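The top view (right = −y, up = +x) shows the tray at about (237,234). The white cup is on the white saucer at (192,238), and the terracotta cup stands in the bare middle recess at (232,234). The blue cup is on the terracotta saucer at (272,230). The blue saucer is at (390,222), the timer at (437,209) and the shaker at (325,174).

```bash
python3 - <<'E'
from h import *
im=cv2.imread("pics/top0.png"); hsv=cv2.cvtColor(im,cv2.COLOR_BGR2HSV); c=cam("top")
def comp(mask,box):
    x0,y0,x1,y1=box; M=np.zeros_like(mask); M[y0:y1,x0:x1]=mask[y0:y1,x0:x1]
    n,l,s,ce=cv2.connectedComponentsWithStats(M); k=1+np.argmax(s[1:,4]); return (l==k).astype(np.uint8)
def rect(name,mask,box,z):
    k=comp(mask,box); cs,_=cv2.findContours(k,0,1); P=max(cs,key=cv2.contourArea).reshape(-1,2)
    W=np.array([ray("top",u,v,z,c)[:2] for u,v in P]); r=cv2.minAreaRect((W*1000).astype(np.float32)); print(name,k.sum(),r)
blue=cv2.inRange(hsv,(95,90,50),(125,255,255)); red=cv2.inRange(hsv,(0,120,60),(16,255,255)); dark=(im.max(2)<70).astype(np.uint8)
rect("bsaucer",blue,(370,195,412,250),.015)
rect("tray",cv2.bitwise_or(dark*255,0),(172,195,302,275),.066)
rect("tsaucer+",red,(255,200,292,260),.07)
rect("bcup",blue,(255,210,292,250),.118)
rect("tcup",red,(215,215,252,258),.1)
wood=cv2.inRange(hsv,(12,60,120),(30,200,255)); rect("board",wood,(150,90,360,290),.045)
rect("timer",cv2.inRange(hsv,(0,120,60),(10,255,255)),(422,192,455,228),.06)
print("shaker top",ray("top",325,174,.12,c))
cv2.imwrite("pics/crop.png",cv2.resize(im[190:285,160:420],None,fx=3,fy=3,interpolation=cv2.INTER_CUBIC))
E
```

```text
bsaucer 910 ((496.882080078125, -435.9078674316406), (61.943599700927734, 111.77239990234375), 79.75810241699219)
tray 2505 ((461.7926940917969, -27.479232788085938), (149.6918487548828, 297.83319091796875), 3.7912864685058594)
tsaucer+ 756 ((469.73382568359375, -122.80221557617188), (122.7925796508789, 72.83260345458984), 4.9651689529418945)
bcup 416 ((468.6482849121094, -123.38799285888672), (63.6787109375, 52.82503128051758), 59.831382751464844)
tcup 603 ((458.17340087890625, -19.42282485961914), (66.4363021850586, 71.33027648925781), 45.694068908691406)
board 23933 ((582.0175170898438, -69.05145263671875), (484.3019104003906, 540.0352783203125), 0.9287446737289429)
timer 400 ((527.3447875976562, -551.2999877929688), (56.8217658996582, 57.325626373291016), 43.80400466918945)
shaker top [ 0.60982492 -0.2558762   0.12      ]
```

View pics/crop.png

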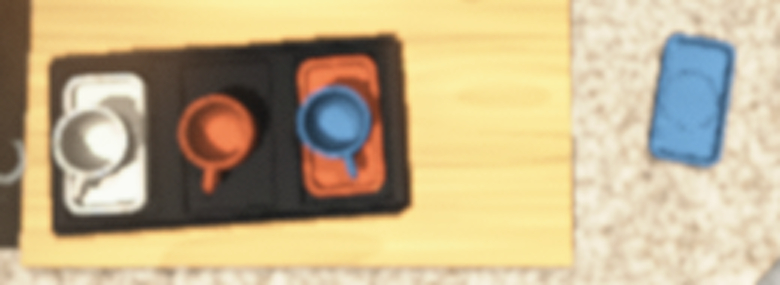

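Tray centre is about (0.462, −0.028) with its long axis tilted 3.8°; the measured size of 298×150 matches the given one. Next I move the wrist camera above the tray for a finer look.

Call:
arm_command([
  [[1.4,-3.1,0.9,0,0,1.2],[1.4,-3.1,0.9,0,0,1.2],[1.4,-3.1,0.9,0,0,1.2],[1.4,-3.1,0.9,0,0,1.2],[1.4,-3.1,0.9,0,0,1.2],[1.4,-3.1,0.9,0,0,1.2],[1.4,-3.1,0.9,0,0,1.2],[1.4,-3.1,0.9,0,0,1.2],[1.4,-3.1,0.9,0,0,1.2],[1.4,-3.1,0.9,0,0,1.2]],
], gripper=1)

```text
t: 0.93
tool_pos: [0.3184, 0.2613, 0.3088]
orientation: [-0.143, -3.138, 0.0]
force: [-0.4, -0.1, 0.4]
opening: 0.0931
gripper_force: 0.0
```

Call:
arm_command([
  [[1.2,-3.1,0.5,0,0,1],[1.2,-3.1,0.5,0,0,1],[1.2,-3.1,0.5,0,0,1],[1.2,-3.1,0.5,0,0,1],[1.2,-3.1,0.5,0,0,1],[1.2,-3.1,0.5,0,0,1],[1.2,-3.1,0.5,0,0,1],[1.2,-3.1,0.5,0,0,1],[1.2,-3.1,0.5,0,0,1],[1.2,-3.1,0.5,0,0,0],[0,0,0,0,0,0],[0,0,0,0,0,0]],
])

```text
t: 1.93
tool_pos: [0.4384, -0.0485, 0.3581]
orientation: [0.096, -3.139, -0.001]
force: [-0.2, -0.3, -0.1]
opening: 0.0931
gripper_force: 0.0
```

```bash
python3 - <<'E'
from h import *
from scipy.spatial.transform import Rotation as Ro
s=monitor.read_state(); m,R,t=cam("wrist"); im=eyes.read_camera("wrist"); cv2.imwrite("pics/w1.png",im)
np.savez("w1.npz",fx=m["fx"],fy=m["fy"],cx=m["cx"],cy=m["cy"],R=R,t=t)
print(s["t"],s["tool_pos"],Ro.from_rotvec(s["orientation"]).as_matrix().round(3).tolist(),s["q"].round(2)); print(m["fx"],-R.T@t,R.round(3).tolist())
E
```

```text
1.9333 [ 0.43835583 -0.04845359  0.35810259] [[-0.998, -0.061, -0.001], [-0.061, 0.998, 0.0], [0.001, 0.0, -1.0]] [-0.23 -0.31  1.66  0.    1.8  -1.86]
293.4396985129766 [ 0.35799645 -0.05379212  0.52282999] [[-0.061, 0.998, 0.001], [0.956, 0.058, 0.289], [0.288, 0.019, -0.957]]
```

View pics/w1.png

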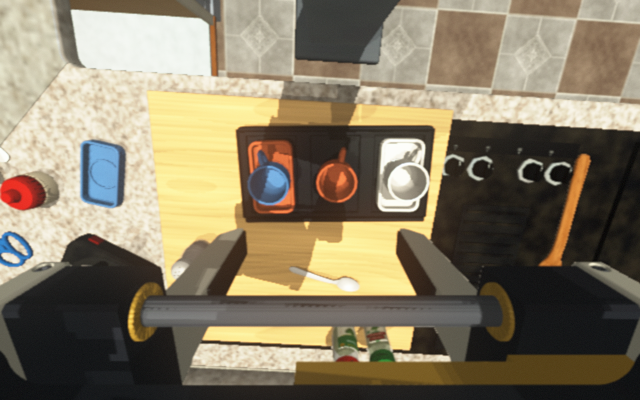

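The wrist view (right = +y, down = +x) shows the cups at blue (270,183), terracotta (337,181) and white (407,182). The terracotta saucer is at (271,176) and the blue saucer at (102,173). Handles point towards the robot. The white cup looks as if it sits in its ring.

```bash
cat >> h.py <<'E'
from scipy.optimize import least_squares
def big(mask,box):
    x0,y0,x1,y1=box; M=np.zeros_like(mask); M[y0:y1,x0:x1]=mask[y0:y1,x0:x1]
    n,l,s,ce=cv2.connectedComponentsWithStats(M); k=1+np.argmax(s[1:,4]); return (l==k).astype(np.uint8)
def contour(k):
    cs,_=cv2.findContours(k,cv2.RETR_EXTERNAL,cv2.CHAIN_APPROX_NONE); return max(cs,key=cv2.contourArea).reshape(-1,2)
def cup(mask,box,foot,c,name,n="wrist"):
    P=contour(big(mask,box)); o=(-c[1].T@c[2])[:2]; z=foot+.058
    W=np.array([ray(n,u,v,z,c)[:2] for u,v in P]); ce=np.median(W,0); far0=(ce-o)/np.linalg.norm(ce-o)
    for _ in range(8):
        d=W-ce; far=(ce-o)/np.linalg.norm(ce-o); S=W[(d@far>0)&(np.hypot(*d.T)<.036)]
        r=least_squares(lambda p:np.hypot(*(S-p).T)-.0295,ce); ce=r.x
    H=np.array([ray(n,u,v,foot+.045,c)[:2] for u,v in P])-ce; q=H[np.argsort(-np.hypot(*H.T))[:6]].mean(0)
    print(name,"centre",ce.round(4),"rms",np.sqrt((r.fun**2).mean()).round(4),"handle",q.round(3),np.degrees(np.arctan2(q[1],q[0])).round(1)); return ce
def rect(mask,box,z,c,name,n="wrist"):
    P=contour(big(mask,box)); W=np.array([ray(n,u,v,z,c)[:2] for u,v in P]); r=cv2.minAreaRect((W*1000).astype(np.float32)); print(name,np.round(r[0],1),np.round(r[1],1),round(r[2],2)); return r
E
python3 - <<'E'
from h import *
im=cv2.imread("pics/w1.png"); hsv=cv2.cvtColor(im,cv2.COLOR_BGR2HSV); d=np.load("w1.npz")
c=({k:float(d[k]) for k in("fx","fy","cx","cy")},d["R"],d["t"])
blue=cv2.inRange(hsv,(95,80,40),(125,255,255)); red=cv2.inRange(hsv,(0,110,40),(16,255,255))
cup(blue,(240,140,300,212),.063,c,"bcup"); cup(red,(310,140,362,212),.058,c,"tcup")
cup(cv2.inRange(hsv,(0,0,110),(179,70,255)),(375,135,432,215),.063,c,"wcup?")
both=cv2.morphologyEx(blue|red,cv2.MORPH_CLOSE,np.ones((5,5)))
for z in(.078,):rect(both,(240,135,300,216),z,c,"tsaucer+cup")
rect(blue,(70,130,130,212),.015,c,"bsaucer")
dark=((im.max(2)<75)*255).astype(np.uint8); rect(dark,(225,115,437,224),.066,c,"tray")
for nm,p in(("T",(.4684,-.1273)),("M",(.462,-.0275)),("W",(.4554,.0723))): print(nm,[np.round(proj("wrist",(*p,z),c)).tolist() for z in(.063,.121)])
a=cv2.resize(im[110:230,225:445],None,fx=3.6,fy=3.6,interpolation=cv2.INTER_CUBIC); cv2.imwrite("pics/w1c.png",a)
E
```

```text
bcup centre [ 0.4507 -0.1026] rms 0.0071 handle [ 0.049 -0.034] -34.6
tcup centre [ 0.4628 -0.0249] rms 0.0006 handle [-0.05   0.008] 171.1
wcup? centre [0.4557 0.0762] rms 0.0015 handle [-0.059 -0.038] -147.0
tsaucer+cup [ 467.8 -129.2] [127.3  90.5] 3.48
bsaucer [ 497.4 -437.1] [ 64.6 117.6] 80.22
tray [462.9 -25.3] [154.9 299.4] 3.5
T [[271.0, 175.0], [264.0, 184.0]]
M [[333.0, 175.0], [335.0, 184.0]]
W [[396.0, 174.0], [406.0, 184.0]]
```

View pics/w1c.png

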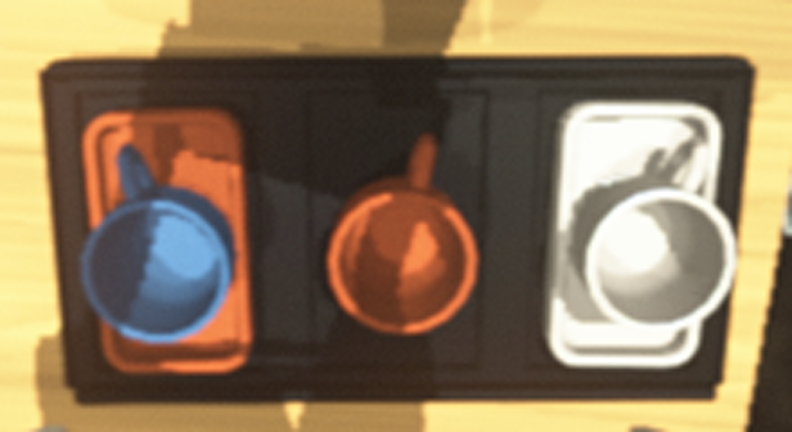

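```bash
python3 - <<'E'
from h import *
im=cv2.imread("pics/w1.png"); hsv=cv2.cvtColor(im,cv2.COLOR_BGR2HSV); d=np.load("w1.npz")
c=({k:float(d[k]) for k in("fx","fy","cx","cy")},d["R"],d["t"])
blue=cv2.inRange(hsv,(98,120,70),(118,255,255))
cup(blue,(245,143,295,210),.063,c,"bcup")
print(ray("wrist",268.6,183.6,.121,c),ray("wrist",259.7,151.7,.108,c))
P=lambda u,v,z:ray("wrist",225+u/3.6,110+v/3.6,z,c)
print("tsaucer rim corners->centre",[P(u,v,.078)[:2].round(4).tolist() for u,v in((84,113),(241,110),(252,370),(103,372))])
print("wsaucer",[P(u,v,.078)[:2].round(4).tolist() for u,v in((557,104),(722,104),(697,365),(545,365))])
wood=cv2.inRange(hsv,(12,60,120),(30,200,255)); print("board edge",P(-75*3.6,-15*3.6,.045),ray("wrist",163,250,.045,c), "spot above edge", ray("wrist",195,175,.045,c))
E
```

```text
bcup centre [ 0.4464 -0.0759] rms 0.0029 handle [ 0.025 -0.025] -45.3
[ 0.46725082 -0.12099354  0.121     ] [ 0.42490543 -0.13617414  0.108     ]
tsaucer rim corners->centre [[0.4153, -0.1592], [0.41, -0.0939], [0.525, -0.0852], [0.53, -0.1519]]
wsaucer [[0.3996, 0.0373], [0.3954, 0.1058], [0.5106, 0.1135], [0.5147, 0.0456]]
board edge [ 0.35774438 -0.31758556  0.045     ] [ 0.62327224 -0.32248404  0.045     ] spot above edge [ 0.48055456 -0.25625969  0.045     ]
```

Blue cup is at about (0.468, −0.122) with its handle at roughly 200°, and the terracotta saucer centre is about (0.470, −0.1225). I descend above the blue cup and recheck.

Call:
arm_command([
  [[0.4,-0.9,-2,0,0,1.5],[0.4,-0.9,-2,0,0,1.5],[0.4,-0.9,-2,0,0,1.5],[0.4,-0.9,-2,0,0,1.5],[0.4,-0.9,-2,0,0,1.5],[0.4,-0.9,-2,0,0,1.5],[0.3,-0.9,-2,0,0,1.5],[0.2,-0.9,-2,0,0,1.5],[0,0,0,0,0,0],[0,0,0,0,0,0]],
], gripper=0.68, squeeze=15)

```text
t: 2.82
tool_pos: [0.4663, -0.1176, 0.1977]
orientation: [0.429, -3.11, -0.003]
force: [0.6, 1.0, 0.5]
opening: 0.078
gripper_force: 0.0
```

```bash
cat >> h.py <<'E'
def shot(f):
    s=monitor.read_state(); c=cam("wrist"); im=eyes.read_camera("wrist"); cv2.imwrite("pics/"+f+".png",im)
    m,R,t=c; np.savez(f+".npz",fx=m["fx"],fy=m["fy"],cx=m["cx"],cy=m["cy"],R=R,t=t)
    print("t",s["t"],"tcp",s["tool_pos"].round(4),"tcp px",np.round(proj("wrist",s["tool_pos"],c))); return im,c,cv2.cvtColor(im,cv2.COLOR_BGR2HSV)
E
python3 - <<'E'
from h import *
im,c,hsv=shot("w2")
for z in(.063,.121): print(np.round(proj("wrist",(.468,-.122,z),c)))
E
```

```text
t 2.8167 tcp [ 0.4663 -0.1176  0.1977] tcp px [321. 243.]
[317. 186.]
[316. 204.]
```

View pics/w2.png

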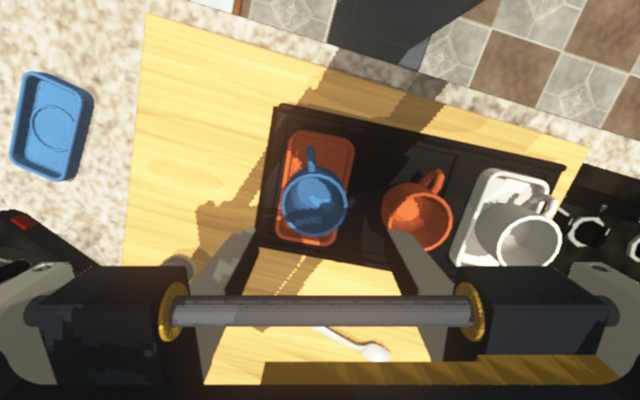

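Predicted and seen rim of the blue cup agree (316,204 against 314,203), a shift of about 2 mm in −y. I descend and grip.

Call:
arm_command([
  [[0.1,-0.6,0,0,0,0],[0,0,-2.2,0,0,0],[0,0,-2.2,0,0,0],[0,0,-2.2,0,0,0],[0,0,-2.2,0,0,0],[0,0,-1.4,0,0,0],[0,0,-0.8,0,0,0],[0,0,0,0,0,0],[0,0,0,0,0,0]],
])

```text
t: 3.62
tool_pos: [0.469, -0.1252, 0.0898]
orientation: [-0.429, 3.111, -0.001]
force: [0.2, -0.6, 0.8]
opening: 0.0779
gripper_force: 0.0
```

Call:
arm_command([
  [[0,0,0,0,0,0],[0,0,0,0,0,0],[0,0,0,0,0,0],[0,0,0,0,0,0],[0,0,0,0,0,0],[0,0,0,0,0,0]],
], gripper=-1, squeeze=15)

```text
t: 4.12
tool_pos: [0.469, -0.1251, 0.0896]
orientation: [-0.429, 3.111, -0.001]
force: [-1.1, 2.0, 6.8]
opening: 0.0575
gripper_force: 14.9
```

Call:
arm_command([
  [[0,0,0.5,0,0,0],[0,0,1,0,0,0],[0,0,1.5,0,0,0],[0,0,1.5,0,0,0],[0,-1,1,0,0,-2],[-0.1,-2,0.5,0,0,-3],[-0.2,-2.5,0,0,0,-3],[-0.2,-2.5,0,0,0,-3],[-0.2,-2.5,0,0,0,-3],[-0.2,-2,0,0,0,-3],[0,-1.5,0,0,0,-3],[0,-0.5,0,0,0,0]],
])

```text
t: 5.12
tool_pos: [0.4587, -0.2729, 0.149]
orientation: [-0.127, -3.139, 0.002]
force: [-0.5, -0.2, -1.0]
opening: 0.0577
gripper_force: 14.9
```

Call:
arm_command([
  [[0,0,-1.5,0,0,0],[0,0,-1.5,0,0,0],[0,0,-1.5,0,0,0],[0,0,-1,0,0,0],[0,0,0,0,0,0],[0,0,0,0,0,0]],
])

```text
t: 5.62
tool_pos: [0.4589, -0.2697, 0.0934]
orientation: [-0.117, -3.138, -0.001]
force: [0.2, -0.2, -1.3]
opening: 0.0578
gripper_force: 14.9
```

Call:
arm_command([
  [[0,0,-1,0,0,0],[0,0,-0.5,0,0,0],[0,0,-0.3,0,0,0],[0,0,-0.2,0,0,0],[0,0,-0.1,0,0,0],[0,0,0,0,0,0],[0,0,0,0,0,0]],
])

```text
t: 6.2
tool_pos: [0.4594, -0.2702, 0.0728]
orientation: [0.118, 3.139, -0.0]
force: [0.5, 0.4, -1.4]
opening: 0.0575
gripper_force: 14.9
```

Call:
arm_command([
  [[0,0,-0.1,0,0,0],[0,0,-0.1,0,0,0],[0,0,0,0,0,0],[0,0,0,0,0,0]],
])

```text
t: 6.53
tool_pos: [0.4599, -0.2704, 0.0716]
orientation: [0.118, 3.138, -0.001]
force: [-1.1, 0.9, 5.2]
opening: 0.0575
gripper_force: 14.9
```

Call:
arm_command([
  [[0,0,0,0,0,0],[0,0,0,0,0,0],[0,0,0,0,0,0],[0,0,1,0,0,0],[0,0,2,0,0,0],[0,0,3,0,0,0],[0,0,3,0,0,0],[0,0,3.6,0,0,0]],
], gripper=0.68)

```text
t: 7.2
tool_pos: [0.4584, -0.2695, 0.1972]
orientation: [-0.118, -3.137, -0.002]
force: [0.8, 0.2, -0.6]
opening: 0.0783
gripper_force: 0.0
```

Call:
arm_command([
  [[0,2,0,0,0,0],[0,3,0,0,0,0],[0,3.2,0,0,0,0],[0,3.2,0,0,0,0],[0,3.2,0,0,0,0],[0,3.2,0,0,0,0],[0,3.2,0,0,0,0],[0,2,0,0,0,0],[0.3,1.5,0,0,0,0],[0,0,0,0,0,0],[0,0,0,0,0,0]],
])

```text
t: 8.12
tool_pos: [0.4624, -0.0247, 0.1973]
orientation: [0.115, 3.139, -0.001]
force: [0.2, -0.4, -0.0]
opening: 0.0782
gripper_force: 0.0
```

```bash
python3 - <<'E'
from h import *
im,c,hsv=shot("w3")
red=cv2.inRange(hsv,(0,110,40),(16,255,255))
for z in(.116,): print(np.round(proj("wrist",(.4628,-.0249,z),c)))
u,v=proj("wrist",(.4628,-.0249,.11),c); u=int(u);v=int(v); cup(red,(u-45,v-65,u+45,v+45),.058,c,"tcup")
E
```

```text
t 8.1167 tcp [ 0.4624 -0.0247  0.1973] tcp px [321. 242.]
[321. 202.]
tcup centre [ 0.4616 -0.0257] rms 0.0003 handle [-0.05   0.008] 170.4
```

View pics/w3.png

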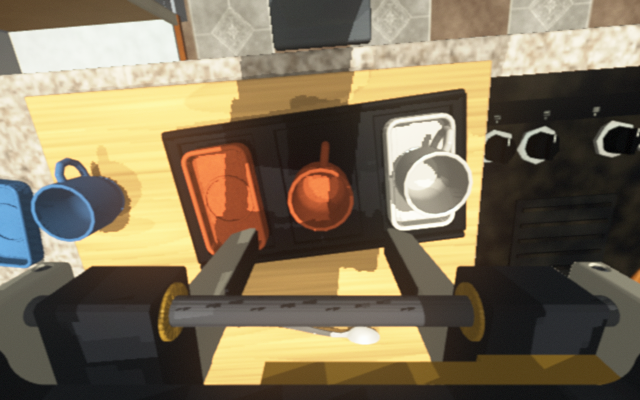

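The blue cup stands upright on the free spot at (75,205). The terracotta cup is centred at (321,200), and the empty terracotta saucer shows its ring at (228,200). I measure the saucer while gripping the cup.

```bash
python3 - <<'E'
from h import *
im=cv2.imread("pics/w3.png"); hsv=cv2.cvtColor(im,cv2.COLOR_BGR2HSV); d=np.load("w3.npz")
c=({k:float(d[k]) for k in("fx","fy","cx","cy")},d["R"],d["t"])
red=cv2.inRange(hsv,(0,110,40),(16,255,255)); rect(red,(170,130,275,265),.0775,c,"tsaucer rim z")
print("ring",ray("wrist",228,200,.0655,c))
a=cv2.resize(im[130:265,165:285],None,fx=4.4,fy=4.4,interpolation=cv2.INTER_CUBIC); cv2.imwrite("pics/w3c.png",a)
E
```

```text
tsaucer rim z [ 465.1 -126.9] [143.5  87.2] 1.19
ring [ 0.47031144 -0.12444971  0.0655    ]
```

View pics/w3c.png

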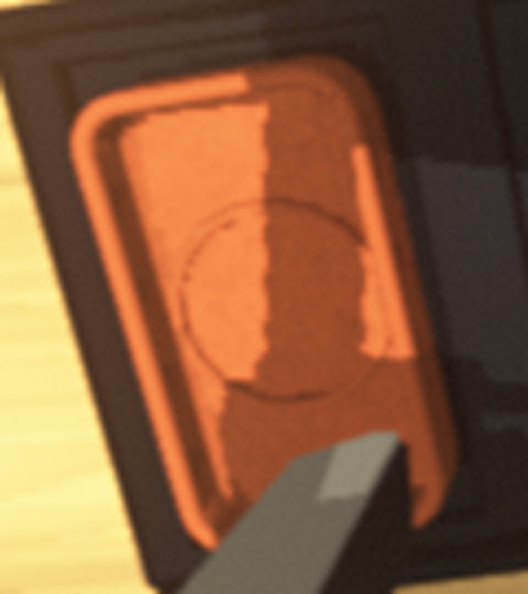

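Call:
arm_command([
  [[0,-0.1,-2,0,0,0],[0,0,-2.2,0,0,0],[0,0,-2.2,0,0,0],[0,0,-2.2,0,0,0],[0,0,-1.7,0,0,0],[0,0,-0.9,0,0,0],[0,0,0,0,0,0],[0,0,0,0,0,0]],
])

```text
t: 8.83
tool_pos: [0.4622, -0.0268, 0.0849]
orientation: [-0.119, -3.139, 0.0]
force: [-0.3, -0.6, 0.7]
opening: 0.0781
gripper_force: 0.0
```

Call:
arm_command([
  [[0,0,0,0,0,0],[0,0,0,0,0,0],[0,0,0,0,0,0],[0,0,0,0,0,0],[0,0,0,0,0,0],[0,0,0,0,0,0]],
], gripper=-1, squeeze=15)

```text
t: 9.33
tool_pos: [0.4632, -0.0261, 0.0856]
orientation: [0.117, 3.137, -0.0]
force: [0.0, 1.1, 6.5]
opening: 0.058
gripper_force: 14.8
```

Call:
arm_command([
  [[0,0,0.5,0,0,0],[0,0,1,0,0,0],[0,0,1.5,0,0,0],[0,0,1.5,0,0,0],[0.1,-1.5,0.5,0,0,2],[0.2,-2.5,0,0,0,2],[0.2,-2.5,0,0,0,2],[0.1,-2,0,0,0,2],[0.1,-1.1,0,0,0,0],[0,0,0,0,0,0],[0,0,0,0,0,0]],
])

```text
t: 10.25
tool_pos: [0.4691, -0.122, 0.1347]
orientation: [0.098, -3.14, -0.001]
force: [-1.1, -0.2, -1.3]
opening: 0.0579
gripper_force: 14.8
```

```bash
python3 - <<'E'
from h import *
im,c,hsv=shot("w4"); s=monitor.read_state(); t=s["tool_pos"]
red=cv2.inRange(hsv,(0,110,40),(16,255,255))
print("ring px",proj("wrist",(.469,-.1226,.0655),c))
u,v=map(int,proj("wrist",t-[0,0,-.03],c)); cup(red,(u-70,v-110,u+70,v+60),t[2]-.0276,c,"tcup")
cv2.imwrite("pics/w4c.png",im[100:300,170:470].repeat(2,0).repeat(2,1))
E
```

```text
t 10.25 tcp [ 0.4691 -0.122   0.1347] tcp px [321. 242.]
ring px (np.float64(320.5330559843286), np.float64(205.7047654307092))
tcup centre [ 0.4598 -0.1231] rms 0.0026 handle [-0.044 -0.037] -139.7
```

View pics/w4c.png

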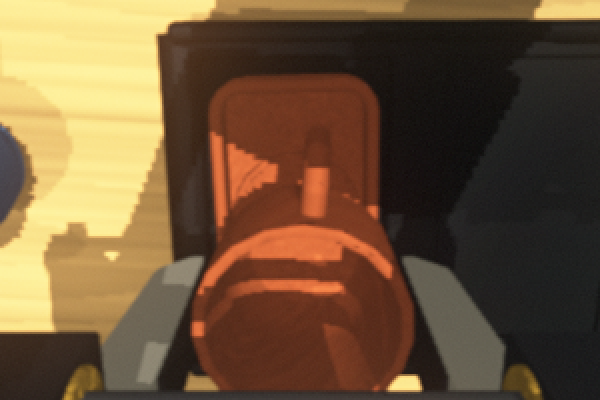

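```bash
python3 - <<'E'
from h import *
d=np.load("w4.npz"); c=({k:float(d[k]) for k in("fx","fy","cx","cy")},d["R"],d["t"])
p=ray("wrist",274,137.5,.078,c); q=ray("wrist",361,137.5,.078,c); e=(p+q)/2; print(p,q,e, e[:2]+.058*np.array([.998,.063]))
E
```

```text
[ 0.4133004 -0.1607158  0.078    ] [ 0.40929676 -0.09609427  0.078     ] [ 0.41129858 -0.12840503  0.078     ] [ 0.46918258 -0.12475103]
```

The cup is about 2 mm off the saucer centre in y, and x is right. I correct that and lower it.

Call:
arm_command([
  [[0.1,-0.2,-1,0,0,0],[0,0,-1.2,0,0,0],[0,0,-1,0,0,0],[0,0,-0.6,0,0,0],[0,0,-0.3,0,0,0],[0,0,-0.2,0,0,0],[0,0,0,0,0,0],[0,0,0,0,0,0]],
])

```text
t: 10.97
tool_pos: [0.4706, -0.1242, 0.0919]
orientation: [-0.102, 3.139, -0.0]
force: [0.3, -0.6, -0.8]
opening: 0.0579
gripper_force: 14.8
```

Call:
arm_command([
  [[0,0,-0.1,0,0,0],[0,0,0,0,0,0],[0,0,0,0,0,0]],
])

```text
t: 11.22
tool_pos: [0.4705, -0.1242, 0.0908]
orientation: [-0.102, 3.14, -0.0]
force: [0.1, -0.5, -0.2]
opening: 0.0581
gripper_force: 14.8
```

Call:
arm_command([
  [[0,0,-0.1,0,0,0],[0,0,0,0,0,0],[0,0,0,0,0,0]],
])

```text
t: 11.47
tool_pos: [0.4708, -0.1242, 0.0906]
orientation: [-0.102, 3.139, -0.0]
force: [-1.0, 2.3, 5.5]
opening: 0.058
gripper_force: 14.8
```

Call:
arm_command([
  [[0,0,0,0,0,0],[0,0,0,0,0,0],[0,0,0,0,0,0],[0,0,1,0,0,0],[0,0,2,0,0,0],[0,0,3,0,0,0],[0,0,3,0,0,0],[0,0,3,0,0,0]],
], gripper=0.68)

```text
t: 12.13
tool_pos: [0.47, -0.124, 0.2115]
orientation: [0.102, -3.14, -0.0]
force: [0.9, 0.5, 0.2]
opening: 0.0785
gripper_force: 0.0
```

Call:
arm_command([
  [[0.2,-2,0,0,0,0],[0.2,-3,0,0,0,-1.5],[0.3,-3.2,0,0,0,-1.5],[0.3,-3.2,0,0,0,-1.5],[0.3,-3.2,0,0,0,-1.5],[0.3,-3.2,0,0,0,-1.5],[0.3,-3.2,0,0,0,-1.5],[0.3,-3.2,0,0,0,-1.5],[0.2,-3,0,0,0,-1.5],[0.2,-2.5,0,0,0,-1.5],[0,-1.5,0,0,0,0],[0,0,0,0,0,0]],
], gripper=0.8)

```text
t: 13.13
tool_pos: [0.4954, -0.4391, 0.2097]
orientation: [-0.273, -3.129, 0.001]
force: [0.0, -0.3, -0.4]
opening: 0.0836
gripper_force: 0.0
```

Call:
arm_command([
  [[0,0,0,0,0,0],[0,0,0,0,0,0]],
])

```text
t: 13.3
tool_pos: [0.4964, -0.4354, 0.2099]
orientation: [-0.268, -3.13, -0.001]
force: [-0.2, -0.1, 0.0]
opening: 0.0838
gripper_force: 0.0
```

```bash
python3 - <<'E'
from h import *
im,c,hsv=shot("w5"); print(monitor.read_state()["orientation"],monitor.read_state()["q"].round(2))
blue=cv2.inRange(hsv,(98,100,70),(118,255,255)); blue=cv2.morphologyEx(blue,cv2.MORPH_OPEN,np.ones((3,3)))
u,v=map(int,proj("wrist",(.497,-.4365,.02),c)); print(u,v)
rect(blue,(u-60,v-90,u+60,v+90),.02,c,"bsaucer z.02")
E
```

```text
t 13.3 tcp [ 0.4964 -0.4354  0.2099] tcp px [321. 242.]
[2.66814554e-01 3.13022526e+00 5.60859900e-04] [-0.8   0.3   1.31  0.    1.53 -2.2 ]
320 174
bsaucer z.02 [ 497.2 -437.8] [ 62.8 111.4] 79.8
```

View pics/w5.png

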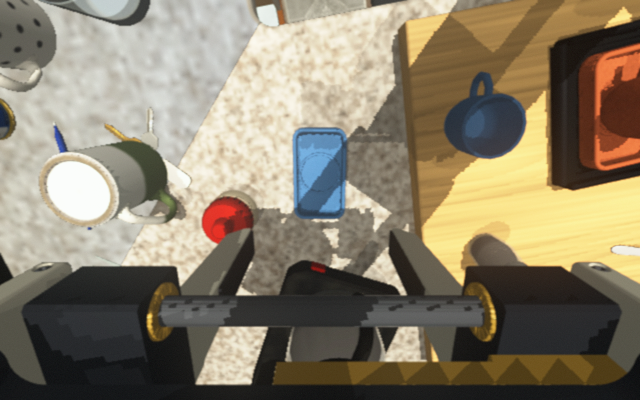

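```bash
python3 - <<'E'
from h import *
d=np.load("w5.npz"); c=({k:float(d[k]) for k in("fx","fy","cx","cy")},d["R"],d["t"]); ct=cam("top")
for z in(.0,.1,.15,.2): print(z,"wrist red tip",ray("wrist",318,262,z,c).round(3),"top",ray("top",392,180,z,ct).round(3),ray("top",365,170,z,ct).round(3))
E
```

```text
0.0 wrist red tip [ 0.627 -0.462 -0.   ] top [ 0.619 -0.447  0.   ] [ 0.647 -0.372  0.   ]
0.1 wrist red tip [ 0.571 -0.452  0.1  ] top [ 0.599 -0.428  0.1  ] [ 0.625 -0.359  0.1  ]
0.15 wrist red tip [ 0.543 -0.446  0.15 ] top [ 0.589 -0.418  0.15 ] [ 0.613 -0.353  0.15 ]
0.2 wrist red tip [ 0.515 -0.441  0.2  ] top [ 0.579 -0.409  0.2  ] [ 0.602 -0.347  0.2  ]
```

Call:
arm_command([
  [[0.1,-0.2,-2,0,0,0],[0,0,-3,0,0,0],[0,0,-3,0,0,0],[0,0,-3,0,0,0],[0,0,-3,0,0,0],[0,0,-3,0,0,0],[0,0,-1.5,0,0,0],[0,0,-0.8,0,0,0],[0,0,-0.6,0,0,0],[0,0,0,0,0,0],[0,0,0,0,0,0]],
])

```text
t: 14.27
tool_pos: [0.4983, -0.4389, 0.0124]
orientation: [0.268, 3.128, -0.002]
force: [0.2, -0.1, -0.6]
opening: 0.0836
gripper_force: 0.0
```

Call:
arm_command([
  [[0,0,0,0,0,0],[0,0,0,0,0,0],[0,0,0,0,0,0],[0,0,0,0,0,0],[0,0,0,0,0,0],[0,0,0,0,0,0]],
], gripper=-1, squeeze=25)

```text
t: 14.77
tool_pos: [0.4979, -0.4386, 0.0118]
orientation: [0.268, 3.129, -0.001]
force: [-0.7, 0.4, 6.8]
opening: 0.0654
gripper_force: 25.0
```

Call:
arm_command([
  [[0,0,0.5,0,0,0],[0,0,1.5,0,0,0],[0,0,2.5,0,0,0],[0,0,3,0,0,0],[0,0,3,0,0,0],[0,0,3,0,0,0],[0,0,1.8,0,0,0],[0,1,0,0,0,0],[-0.2,2,0,0,0,1],[-0.3,3,0,0,0,1.2],[-0.3,3,0,0,0,1.2],[-0.3,3,0,0,0,1.2]],
])

```text
t: 15.77
tool_pos: [0.485, -0.3157, 0.1618]
orientation: [-0.141, -3.136, -0.003]
force: [0.3, -0.3, -1.5]
opening: 0.0656
gripper_force: 25.0
```

Call:
arm_command([
  [[-0.3,3,0,0,0,1.2],[-0.3,3,0,0,0,1.2],[-0.3,3,0,0,0,1.2],[-0.3,3,0,0,0,1.2],[-0.3,3,0,0,0,1],[-0.3,3,0,0,0,1],[-0.3,3,0,0,0,1],[-0.3,3,0,0,0,1],[-0.2,2.5,0,0,0,0],[-0.1,2,0,0,0,0],[0,0,0,0,0,0],[0,0,0,0,0,0]],
])

```text
t: 16.77
tool_pos: [0.4582, -0.0318, 0.1624]
orientation: [0.103, -3.138, -0.0]
force: [-0.7, -0.8, -3.1]
opening: 0.0656
gripper_force: 25.0
```

```bash
python3 - <<'E'
from h import *
im,c,hsv=shot("w6"); s=monitor.read_state(); print(s["orientation"],s["opening"],s["gripper_force"])
for y in(-.0975,.0975): pass
g=cv2.convertScaleAbs(im,alpha=1.0); lut=np.array([255*(i/255)**.5 for i in range(256)],np.uint8)
cv2.imwrite("pics/w6c.png",cv2.resize(cv2.LUT(im,lut)[85:285,120:520],None,fx=2,fy=2,interpolation=cv2.INTER_CUBIC))
E
```

```text
t 16.7667 tcp [ 0.4582 -0.0318  0.1624] tcp px [321. 243.]
[ 1.01088225e-01 -3.13860946e+00  7.09658717e-05] 0.06548688523689314 24.998726919293404
```

View pics/w6c.png

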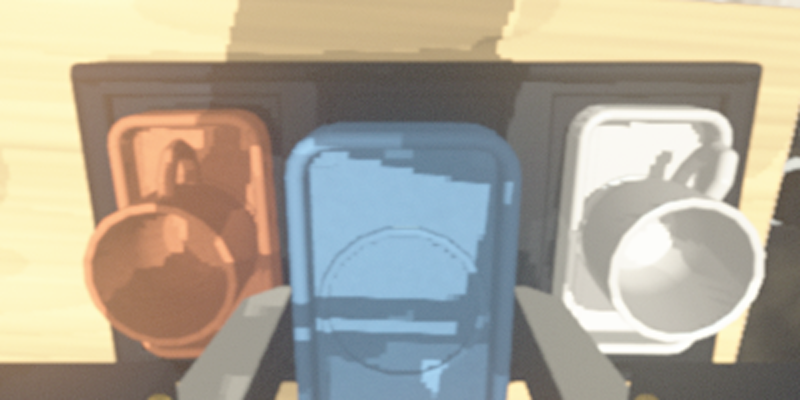

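```bash
python3 - <<'E'
from h import *
d=np.load("w6.npz"); c=({k:float(d[k]) for k in("fx","fy","cx","cy")},d["R"],d["t"])
P=lambda u,v,z:ray("wrist",120+u/2,85+v/2,z,c)[:2]
dirn=np.array([.998,.063]); long=np.array([-.063,.998])
a,b=P(73,65,.071),P(760,65,.071); print("tray far corners",a,b,np.linalg.norm(a-b),np.degrees(np.arctan2(*(a-b)))%180,"centre",(a+b)/2+.075*dirn)
for nm,q in(("Ts",[(107,110),(270,110)]),("Ws",[(567,105),(735,105)])):
    a,b=P(*q[0],.078),P(*q[1],.078); e=(a+b)/2+.058*dirn; print(nm,np.linalg.norm(a-b),e,"-> mid",e+(.1 if nm=="Ts" else -.1)*long)
z=.1624-.0118+.02
a,b=P(288,125,z),P(518,125,z); print("blue",np.linalg.norm(a-b),np.degrees(np.arctan2(*(a-b)))%180,(a+b)/2+.058*dirn)
print("line recesses far edge (z .063)",P(107,95,.063),P(735,95,.063))
E
```

```text
tray far corners [ 0.39607086 -0.17524186] [0.37712285 0.11437987] 0.29024089453764135 176.2568550621149 centre [ 0.46144685 -0.02570599]
Ts 0.06840412744432836 [ 0.46872982 -0.1212121 ] -> mid [ 0.46242982 -0.0214121 ]
Ws 0.07042038698475726 [0.45401128 0.0722004 ] -> mid [ 0.46031128 -0.0275996 ]
blue 0.06113376313489544 176.26143620998997 [ 0.45673083 -0.03198741]
line recesses far edge (z .063) [ 0.40859259 -0.165795  ] [0.39048312 0.1111771 ]
```

Call:
arm_command([
  [[0.5,0.6,0,0,0,0],[0,0,0,0,0,0],[0,0,-2,0,0,0],[0,0,-2,0,0,0],[0,0,-2,0,0,0],[0,0,-1.5,0,0,0],[0,0,-0.8,0,0,0],[0,0,0,0,0,0],[0,0,0,0,0,0]],
])

```text
t: 17.57
tool_pos: [0.4643, -0.0274, 0.0807]
orientation: [0.098, -3.139, -0.0]
force: [0.4, -0.3, -1.0]
opening: 0.0659
gripper_force: 25.0
```

```bash
python3 - <<'E'
from h import *
im,c,hsv=shot("w7"); s=monitor.read_state(); print(s["orientation"],s["force"])
lut=np.array([255*(i/255)**.5 for i in range(256)],np.uint8)
cv2.imwrite("pics/w7c.png",cv2.resize(cv2.LUT(im,lut)[70:290,160:480],None,fx=2.4,fy=2.4,interpolation=cv2.INTER_CUBIC))
E
```

```text
t 17.5667 tcp [ 0.4643 -0.0274  0.0807] tcp px [321. 243.]
[-9.81169215e-02  3.13912739e+00 -3.10750368e-04] [-0.57247661 -0.32133088 -1.68606301]
```

View pics/w7c.png

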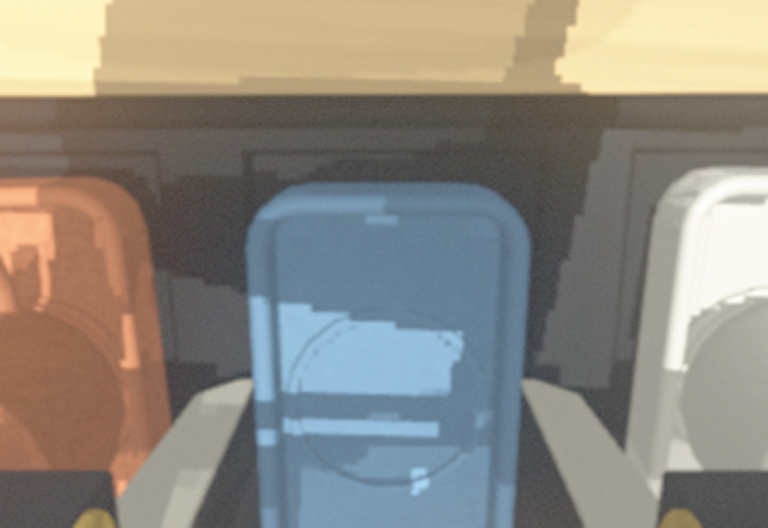

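```bash
python3 - <<'E'
from h import *
d=np.load("w7.npz"); c=({k:float(d[k]) for k in("fx","fy","cx","cy")},d["R"],d["t"])
P=lambda u,v,z:ray("wrist",160+u/2.4,70+v/2.4,z,c)[:2]
dirn=np.array([.998,.063])
a,b=P(158,152,.063),P(633,152,.063); print(np.linalg.norm(a-b),"recess",(a+b)/2+.063*dirn, P(247,152,.063)+.063*dirn+.038*np.array([-.063,.998]))
z=.089
a,b=P(247,184,z),P(528,184,z); print(np.linalg.norm(a-b),"saucer",(a+b)/2+.058*dirn)
E
```

```text
0.1208646286261485 recess [ 0.46255598 -0.02539438] [ 0.462507   -0.02519095]
0.062108002926379434 saucer [ 0.46235064 -0.02751107]
```

Recess centre is (0.4625, −0.0254) and the saucer is at (0.4624, −0.0275). I shift +2 mm in y and lower.

Call:
arm_command([
  [[0,0.2,0,0,0,0],[0,0,-0.4,0,0,0],[0,0,-0.4,0,0,0],[0,0,-0.2,0,0,0],[0,0,0,0,0,0],[0,0,0,0,0,0]],
])

```text
t: 18.12
tool_pos: [0.4641, -0.0251, 0.0704]
orientation: [0.099, -3.139, -0.0]
force: [-0.6, -0.4, -2.6]
opening: 0.0655
gripper_force: 25.0
```

Call:
arm_command([
  [[0,0,-0.1,0,0,0],[0,0,0,0,0,0],[0,0,0,0,0,0]],
])

```text
t: 18.37
tool_pos: [0.4645, -0.0251, 0.0698]
orientation: [-0.099, 3.14, -0.0]
force: [-0.5, -0.4, -0.0]
opening: 0.0654
gripper_force: 25.0
```

Call:
arm_command([
  [[0,0,-0.1,0,0,0],[0,0,0,0,0,0],[0,0,0,0,0,0]],
])

```text
t: 18.62
tool_pos: [0.4645, -0.0251, 0.0698]
orientation: [-0.099, 3.14, -0.0]
force: [-5.7, 1.6, 9.9]
opening: 0.0656
gripper_force: 25.0
```

Call:
arm_command([
  [[0,0,0,0,0,0],[0,0,0,0,0,0],[0,0,0,0,0,0],[0,0,1,0,0,0],[0,0,2,0,0,0],[0,0,3,0,0,0],[0,0,3.5,0,0,0],[0,0,3.5,0,0,0],[0,0,0,0,0,0],[0,0,0,0,0,0]],
], gripper=0.61)

```text
t: 19.45
tool_pos: [0.4663, -0.0254, 0.2021]
orientation: [-0.099, 3.134, -0.002]
force: [-0.4, 0.8, 0.4]
opening: 0.0748
gripper_force: 0.0
```

```bash
python3 - <<'E'
from h import *
im,c,hsv=shot("w8"); blue=cv2.inRange(hsv,(98,100,60),(118,255,255))
u,v=map(int,proj("wrist",(.4625,-.0255,.078),c)); print(u,v); rect(blue,(u-60,v-80,u+60,v+70),.077,c,"bsaucer rim")
print(proj("wrist",(.4625,-.0255,.0655),c))
lut=np.array([255*(i/255)**.5 for i in range(256)],np.uint8)
cv2.imwrite("pics/w8c.png",cv2.resize(cv2.LUT(im,lut)[95:275,190:490],None,fx=2.6,fy=2.6,interpolation=cv2.INTER_CUBIC))
E
```

```text
t 19.45 tcp [ 0.4663 -0.0254  0.2021] tcp px [321. 243.]
321 184
bsaucer rim [463.4 -25.6] [114.9  66. ] 3.6
(np.float64(321.5177518347303), np.float64(180.9530426136527))
```

View pics/w8c.png

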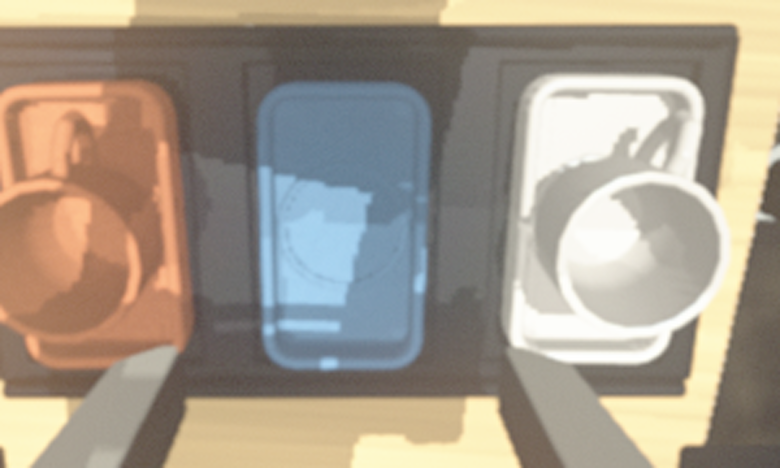

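Blue saucer lies flat in the middle recess: (343,225) in the crop, measured centre (0.4634, −0.0256), 115×66 mm, same tilt as the tray. Now the blue cup.

Call:
arm_command([
  [[0,-2,0,0,0,0],[0,-3,0,0,0,-1],[-0.1,-3.2,0,0,0,-1],[-0.1,-3.2,0,0,0,-1],[-0.1,-3.2,0,0,0,-1],[-0.1,-3.2,0,0,0,-1],[-0.1,-3,0,0,0,-1],[-0.1,-2.5,0,0,0,-1],[0,-1.2,0,0,0,-1],[0,0,0,0,0,0],[0,0,0,0,0,0],[0,0,0,0,0,0]],
], gripper=0.7)

```text
t: 20.5
tool_pos: [0.4581, -0.2687, 0.1978]
orientation: [-0.119, -3.138, -0.002]
force: [-0.0, -0.5, 0.0]
opening: 0.0794
gripper_force: 0.0
```

```bash
python3 - <<'E'
from h import *
im,c,hsv=shot("w9"); print(monitor.read_state()["orientation"])
blue=cv2.inRange(hsv,(98,130,30),(120,255,255)); blue=cv2.morphologyEx(blue,cv2.MORPH_OPEN,np.ones((3,3)))
u,v=map(int,proj("wrist",(.46,-.27,.1),c)); print(u,v)
k=big(blue,(u-50,v-70,u+50,v+50)); print(cv2.boundingRect(contour(k)),k.sum(), cup(blue,(u-50,v-70,u+50,v+50),.045,c,"bcup"))
E
```

```text
t 20.5 tcp [ 0.4581 -0.2687  0.1978] tcp px [321. 242.]
[-1.17960321e-01 -3.13865224e+00 -1.55800917e-03]
319 197Traceback (most recent call last):
  File "<stdin>", line 5, in <module>
  File "h.py", line 13, in big
    n,l,s,ce=cv2.connectedComponentsWithStats(M); k=1+np.argmax(s[1:,4]); return (l==k).astype(np.uint8)
                                                      ~~~~~~~~~^^^^^^^^^
    return _wrapfunc(a, 'argmax', axis=axis, out=out, **kwds)
    return bound(*args, **kwds)
ValueError: attempt to get argmax of an empty sequence
```

```bash
python3 - <<'E'
from h import *
im=cv2.imread("pics/w9.png"); hsv=cv2.cvtColor(im,cv2.COLOR_BGR2HSV); d=np.load("w9.npz"); c=({k:float(d[k]) for k in("fx","fy","cx","cy")},d["R"],d["t"])
print(hsv[197,319],hsv[185,319],hsv[197,300])
i=im.astype(int); blue=((i[...,0]>i[...,2]+12)*255).astype(np.uint8); blue=cv2.morphologyEx(blue,cv2.MORPH_CLOSE,np.ones((5,5)))
k=big(blue,(269,127,369,247)); print(cv2.boundingRect(contour(k)),k.sum()); cup(blue,(269,127,369,247),.045,c,"bcup")
E
```

```text
[104 118 190] [104 117 224] [109  52  84]
(290, 149, 61, 80) 2966
bcup centre [ 0.4591 -0.2697] rms 0.0008 handle [-0.043  0.001] 179.1
```

Blue cup found at (0.459, −0.270) with handle at 179°, as placed. I grip it.

Call:
arm_command([
  [[0.1,-0.1,-2,0,0,0],[0,0,-2.5,0,0,0],[0,0,-2.5,0,0,0],[0,0,-2.5,0,0,0],[0,0,-1.9,0,0,0],[0,0,-1,0,0,0],[0,0,0,0,0,0],[0,0,0,0,0,0]],
])

```text
t: 21.22
tool_pos: [0.4595, -0.2704, 0.0749]
orientation: [-0.119, -3.139, -0.0]
force: [-1.1, -1.3, -0.1]
opening: 0.0791
gripper_force: 0.0
```

Call:
arm_command([
  [[0,0,0,0,0,0],[0,0,0,0,0,0],[0,0,0,0,0,0],[0,0,0,0,0,0],[0,0,0,0,0,0],[0,0,0,0,0,0]],
], gripper=-1, squeeze=15)

```text
t: 21.72
tool_pos: [0.4601, -0.2715, 0.0758]
orientation: [0.12, 3.137, -0.001]
force: [-0.3, 2.2, 6.2]
opening: 0.0577
gripper_force: 14.9
```

Call:
arm_command([
  [[0,0,0.5,0,0,0],[0,0,1.5,0,0,0],[0,0,2.5,0,0,0],[0,0,2.5,0,0,0],[0,0,2.5,0,0,0],[0,0,2,0,0,0],[0,1,0,0,0,1],[0,2,0,0,0,1],[0.1,2.5,0,0,0,1],[0.1,2.5,0,0,0,1],[0.1,2.5,0,0,0,1],[0.1,2.5,0,0,0,1]],
])

```text
t: 22.72
tool_pos: [0.4623, -0.1394, 0.1881]
orientation: [0.046, -3.139, -0.001]
force: [-0.8, 0.7, -1.4]
opening: 0.0573
gripper_force: 14.9
```

Call:
arm_command([
  [[0,2.5,0,0,0,1],[0,2.5,0,0,0,1],[0,2.5,0,0,0,0],[0,2,0,0,0,0],[0,1.5,0,0,0,0],[0,0.6,0,0,0,0],[0,0,-2,0,0,0],[0,0,-2,0,0,0],[0,0,-1,0,0,0],[0,0,0,0,0,0],[0,0,0,0,0,0]],
])

```text
t: 23.63
tool_pos: [0.4625, -0.0253, 0.1389]
orientation: [0.098, -3.138, -0.001]
force: [-0.1, 0.3, -1.4]
opening: 0.0577
gripper_force: 14.9
```

```bash
python3 - <<'E'
from h import *
im,c,hsv=shot("w10"); t=monitor.read_state()["tool_pos"]
i=im.astype(int); blue=((i[...,0]>i[...,2]+12)*255).astype(np.uint8); blue=cv2.morphologyEx(blue,cv2.MORPH_OPEN,np.ones((3,3)))
print("pred ring",proj("wrist",(.4634,-.0256,.0655),c))
# saucer far edge: columns extents per row
u,v=map(int,proj("wrist",(.41,-.028,.078),c)); print(u,v)
for r in range(v-8,v+32,4):
    x=np.where(blue[r,u-70:u+70])[0]; print(r,(x.min()+u-70,x.max()+u-70) if len(x) else None)
s=.1
for r in(225,240,250,260):
    x=np.where(blue[r,u-70:u+70])[0]; print("cup",r,(x.min()+u-70,x.max()+u-70) if len(x) else None)
E
```

```text
t 23.6333 tcp [ 0.4625 -0.0253  0.1389] tcp px [321. 243.]
pred ring (np.float64(320.79484167263223), np.float64(205.3616278963432))
322 144
136 None
140 (np.int64(290), np.int64(352))
144 (np.int64(285), np.int64(357))
148 (np.int64(282), np.int64(360))
152 (np.int64(280), np.int64(362))
156 (np.int64(279), np.int64(363))
160 (np.int64(279), np.int64(363))
164 (np.int64(279), np.int64(363))
168 (np.int64(280), np.int64(363))
172 (np.int64(280), np.int64(363))
cup 225 (np.int64(278), np.int64(365))
cup 240 (np.int64(272), np.int64(370))
cup 250 (np.int64(269), np.int64(373))
cup 260 (np.int64(266), np.int64(375))
```

Cup and saucer are aligned in y (columns 321.0 and 321.3), and x needs +1 mm. I lower the cup.

Call:
arm_command([
  [[0.1,0,-1,0,0,0],[0,0,-1,0,0,0],[0,0,-1,0,0,0],[0,0,-0.6,0,0,0],[0,0,-0.4,0,0,0],[0,0,-0.3,0,0,0],[0,0,0,0,0,0],[0,0,0,0,0,0]],
])

```text
t: 24.35
tool_pos: [0.4643, -0.0251, 0.0966]
orientation: [0.099, -3.14, -0.0]
force: [0.7, -0.7, -1.6]
opening: 0.0576
gripper_force: 14.9
```

Call:
arm_command([
  [[0,0,-0.1,0,0,0],[0,0,0,0,0,0],[0,0,0,0,0,0]],
])

```text
t: 24.6
tool_pos: [0.4646, -0.0251, 0.096]
orientation: [-0.099, 3.139, -0.0]
force: [-0.6, -0.1, -1.3]
opening: 0.0576
gripper_force: 14.9
```

Call:
arm_command([
  [[0,0,-0.1,0,0,0],[0,0,0,0,0,0],[0,0,0,0,0,0]],
])

```text
t: 24.85
tool_pos: [0.4643, -0.0251, 0.0947]
orientation: [-0.099, 3.14, -0.0]
force: [-1.1, 0.0, -1.2]
opening: 0.0577
gripper_force: 14.9
```

Call:
arm_command([
  [[0,0,-0.1,0,0,0],[0,0,0,0,0,0],[0,0,0,0,0,0]],
])

```text
t: 25.1
tool_pos: [0.4645, -0.0251, 0.0938]
orientation: [-0.099, 3.14, -0.0]
force: [-0.0, -0.1, -0.0]
opening: 0.0576
gripper_force: 14.9
```

Just in contact at the predicted height (the weight has come off). One more small step, then release and back off.

Call:
arm_command([
  [[0,0,-0.05,0,0,0],[0,0,0,0,0,0],[0,0,0,0,0,0]],
])

```text
t: 25.35
tool_pos: [0.4647, -0.0251, 0.0938]
orientation: [-0.099, 3.139, -0.0]
force: [-1.7, 1.6, 5.8]
opening: 0.0577
gripper_force: 14.9
```

Call:
arm_command([
  [[0,0,0,0,0,0],[0,0,0,0,0,0],[0,0,0,0,0,0],[0,0,1,0,0,0],[0,0,2,0,0,0],[0,0,3,0,0,0],[0,0,3.5,0,0,0],[0,0,3.5,0,0,0],[-0.5,0,3,0,0,0],[-1.5,0,3,0,0,0],[0,0,0,0,0,0],[0,0,0,0,0,0]],
], gripper=0.6)

```text
t: 26.35
tool_pos: [0.4453, -0.0253, 0.2862]
orientation: [-0.099, 3.135, -0.002]
force: [0.4, 0.3, -0.6]
opening: 0.0745
gripper_force: 0.0
```

```bash
python3 - <<'E'
from h import *
im,c,hsv=shot("w11"); s=monitor.read_state(); print(s["force"],s["opening"])
sc=eyes.read_camera("scene")
i=im.astype(int); blue=((i[...,0]>i[...,2]+25)*255).astype(np.uint8); red=cv2.inRange(hsv,(0,110,40),(16,255,255))
for nm,p in(("bS",(.4634,-.0256)),("tS",(.469,-.1240)),("wS",(.4555,.0735))): print(nm,[np.round(proj("wrist",(*p,z),c),1).tolist() for z in(.0655,.121)])
a=cv2.resize(im[110:235,200:440],None,fx=3.2,fy=3.2,interpolation=cv2.INTER_CUBIC); lut=np.array([255*(k/255)**.6 for k in range(256)],np.uint8)
b=cv2.resize(sc[130:240,170:350],None,fx=1.6,fy=1.6,interpolation=cv2.INTER_CUBIC); b=cv2.copyMakeBorder(b,0,0,0,768-b.shape[1],0)
cv2.imwrite("pics/fin.png",np.vstack([cv2.LUT(a,lut),b])[:600])
E
```

```text
t 26.35 tcp [ 0.4453 -0.0253  0.2862] tcp px [321. 243.]
[-0.26911825  0.37227994  0.82286383] 0.07420086589776642
bS [[320.3, 181.1], [320.1, 193.0]]
tS [[247.4, 180.7], [236.1, 192.5]]
wS [[393.8, 179.9], [405.0, 191.6]]
```

View pics/fin.png

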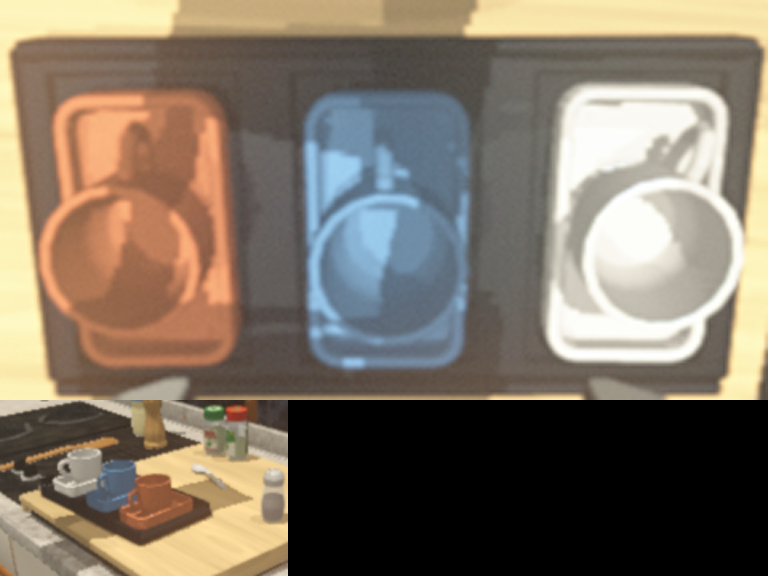

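The final picture shows all three cups upright on saucers of their own colour. Rim centres fall within about 3 mm of the saucer centres: terracotta (237,190), blue (321,193), white (407,188). The gripper is open and clear, so I hand in.

```bash
python3 -c "
from plant import ticket
print(ticket.close_job())"
```

```text
the job is handed in; nothing more can be done
None
```

I handed the job in at about 26 s: the blue saucer lies flat in the tray's middle recess, and in the last picture all three cups stand upright on saucers of their own colour; the judge's verdict was not shown.

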